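Slide the blue-banded steriliser plate out to its grip

TASK

Two steel steriliser plates lie on the low white stand. With the fingertips only, push the plate with the blue band toward the stand's front edge (the edge facing the robot) until its whole blue band hangs past that edge and no more than the band, with the plate square to the edge, so that it can be taken by the band later; then let go of it. Do not pick the plate up, and leave the orange-banded plate and everything else where they are.

Things in the scene. Friction and masses are not known exactly. Their poses are not given: they have to be found in the camera images.
- stand: Fixed low stand: white laminate top 240 mm deep (its x) by 300 mm wide (its y), top surface 50 mm above the worktop, on steel side panels. Origin at the centre of its footprint on the worktop; its x axis points away from the robot (turned up to 0.22 rad either way), z up. The straight front edge of the top lies at x = -120 mm in this frame.
- stand_edge (a point): The middle of the upper front edge of the stand's top, 50 mm above the worktop; axes as the stand's: x leads from the edge back over the stand, y runs along the edge.
- blue_plate: Loose flat perforated steel plate on the stand, 130 mm long (x) by 90 wide (y) by 5 thick, about 0.3 kg. Origin at the centre of its underside; x points to its far end, where a lip 4 mm thick stands 12 mm high over the underside across the full width (outer face x = +65 mm). A blue band covers x = -65 to -35 mm. Starts wholly on the stand's left or right half, up to 0.2 rad from square.
- blue_line (a point): The inner border of the blue band, at its middle, on the top face of the blue-banded plate: x = -35 mm, y = 0, z = 5 mm in the plate's frame. Straight above the stand's front edge when the overhang is right.
- orange_plate: Same plate and same frame, but with an orange band; lies on the other half of the stand with about 25 to 70 mm clear between the two. To be left alone.
- oil_dropper: Bystander: small brown dropper bottle, 33 mm across, 102 mm high, left of the stand; origin at the centre of its underside.
- polish_a: Bystander: small pink bottle with gold cap, 31 mm across, 79 mm high, left of the stand; origin at the centre of its underside.
- cup_white: Bystander: small white cup, 42 mm across, 32 mm high, behind the stand to the right; origin at the centre of its underside.
- nail_brush: Bystander: white nail brush, 36x98x32 mm, left of the stand; origin at the centre of its underside.

How it is judged:
By the outcome, as a careful person would: the job done as asked, in the order asked, and still so for the second after the job is handed in, with the robot touching nothing.
It also fails if it takes over 35 s, if anything falls off the work surface, if the arm or the gripper's body presses on something with over 40 N, if the wrist force passes 120 N, or if a joint passes its speed limit or range.

ROBOT

A 6-joint arm with a two-finger parallel gripper is mounted at the origin on a cart in front of the work surface, level with it; the furniture and walls round the work are solid. World frame = base frame: x ahead of the robot, y to its left, z up, the work surface at z = 0. Lengths are in m, angles in rad, forces in N, time in s.
With the tool pointing down it reaches from about 0.35 to 0.85 m from the base axis. Payload 8.1 kg.
Tool frame: the origin (TCP) lies at the centre of the arm's flange, where the gripper is bolted on; the fingertips stand 186 mm ahead of it and the grasp point (between the pads) lies 167 mm ahead of it; z points along the fingers, y is the line along which they close (so a half turn about z gives the same grasp; the last joint's range is limited). The gripper opens to 93 mm and grips with 3 to 60 N. Pads are 15 mm wide; open, the fingers measure 128 mm over their backs; the gripper's body (75 mm by 188 mm) begins 65 mm behind the grasp point.
Start: joints at [1.119, 0.13, 1.488, -0, 1.523, -0.085], TCP at [0.215, 0.56, 0.405] pointing down, gripper open.
Joint ranges: [-2.96, 2.96], [-0.89, 2.26], [0.02, 2.5], [-1.34, 4.48], [0, 2.73], [-2.66, 2.66]. Speed limits (rad/s): [2.39, 2.39, 2.79, 3.14, 3.14, 3.14].

INTERFACE

Orientations are given as a rotation vector (axis times angle).
In Python, from plant import robot gives the robot as it stands.
- The arm moves only by the tool apply_moves, never from a script. Its argument "series" is a list of rows, each a list of 2 entries, a list of its own where there are three numbers: the shift along the tool's x, y, z in mm, then the turn, a rotation vector about the tool's x, y, z in rad. A call has 1 to 12 rows; each row shifts and turns the commanded pose from where the row before left it, along the tool's axes as they then stand; what a row does not reach is not made up. A row lasts 1/12 s, in which the tool goes at most 41.7 mm and 7.16 degrees, less where a joint would pass 70% of its speed; a pose out of reach is approached as far as the arm can. A call is refused whole if a number of a shift passes 41.7 or a number of a turn 0.125, either way. A call with a gripper value outside its range is refused whole. "claw" is the opening, from 0 (shut) to 1 (fully open), set as the call begins (left out, the last holds). The fingers move at their own pace and stop on an object; "newtons" is the grip in N (left out, the last holds). Time passes only in rows, so rows that do not move let the fingers close. It gives the time, the measured TCP pose, the force, the opening and the grip force at its end, in the units of the state.
- robot.read_state(): the state, without advancing time (a new reading comes with each control period).
- robot.read_camera(name): name is "scene" or "top"; returns (picture, depth): 400x640x3 uint8, blue, green, red; 400x640 float32, m along the optical axis (not along the pixel's ray), 0 where there is no reading.
- robot.calibration(name): a dict with "fx", "fy", "cx", "cy" (pixels), "D" ([k1, k2, p1, p2, k3] as OpenCV has them; the pictures are not rectified), "extrinsics" (4x4, takes a point from world to camera coordinates). Camera axes: x right, y down, z forward; pixel columns grow to the right and rows downward; lengths in m; the calibration is good to about 2 mm. A picture is of the moment at which its call begins. calibration takes no time and is no camera call.
- robot.close_job(): hands the job in; it is judged then, once.
The state is a dict: "t": time; "q": joint angles; "dq": joint speeds; "joint_torque": joint torques, N m; "tool_pos": TCP position; "orientation": TCP orientation; "force": force on the tool from outside, world axes, zero at the start; "wrist_torque": the same for the moment, N m; "opening": finger opening in m; "gripper_force": force on a finger pad.
Only numpy, scipy, OpenCV 4.12 (cv2) and the standard library are available. Lean on these libraries where they do the work, as an engineer would, in place of code of your own. Each camera call takes 0.05 s, during which the arm holds its last target. There are 200 camera calls.

## Working session

There is one attempt and no reset: what is moved stays moved. The work goes in short steps, Python scripts to look and compute and a tool call to move; the robot and the scene stay as the last step left them, time stands still between calls to the robot, and variables do not carry over. Pictures are saved under pics/ and viewed, at most 10 in all, crops included, and the job is handed in when it is done.

Besides the shell and the picture viewer there is one more tool, called after ">>>" by a JSON object that holds its "method" and its "body", one argument or row to a line. apply_moves: Moves the arm, as the interface text tells. Its arguments: {"type":"object","properties":{"series":{"type":"array"},"claw":{"type":"number"},"newtons":{"type":"number"}},"required":["series"]}

```bash
mkdir -p pics; ls; python3 - <<'E'
from plant import robot
import cv2,numpy as np
s=robot.read_state();print(s['t'],s['tool_pos'],s['orientation'],s['opening'])
for n in("scene","top"):
    p,d=robot.read_camera(n);cv2.imwrite(f"pics/{n}0.png",p);np.save(f"pics/{n}0.npy",d)
    print(n,robot.calibration(n))
E
```

```text
pics
0.0 [0.21506865 0.5598979  0.40369185] [-5.72840188e-01 -3.08846863e+00  2.80173959e-03] 0.09290507348948732
scene {'fx': 370.52870996369256, 'fy': 370.52870996369256, 'cx': 323.2588133277973, 'cy': 205.25517304226037, 'D': array([-0.06234655,  0.        ,  0.        ,  0.        ,  0.        ]), 'extrinsics': array([[ 0.91795039, -0.39616469,  0.02050906, -0.49115395],
       [-0.23404   , -0.5825865 , -0.77834327,  0.24704333],
       [ 0.32030043,  0.70968057, -0.62750389,  0.63867209],
       [ 0.        ,  0.        ,  0.        ,  1.        ]])}
top {'fx': 386.1039638760661, 'fy': 386.1039638760661, 'cx': 323.8685645698452, 'cy': 203.30310045522873, 'D': array([-0.03195651,  0.        ,  0.        ,  0.        ,  0.        ]), 'extrinsics': array([[ 0.00558372, -0.99973351, -0.02239949,  0.09807679],
       [-0.99908466, -0.00462728, -0.04252566,  0.59043109],
       [ 0.04241067,  0.02261644, -0.99884425,  0.90577626],
       [ 0.        ,  0.        ,  0.        ,  1.        ]])}
```

View pics/top0.png

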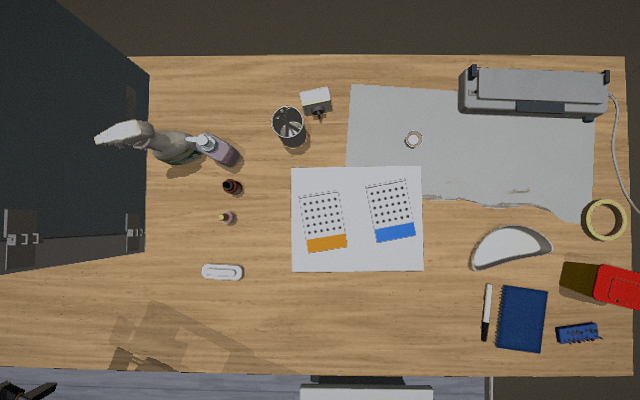

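View pics/scene0.png

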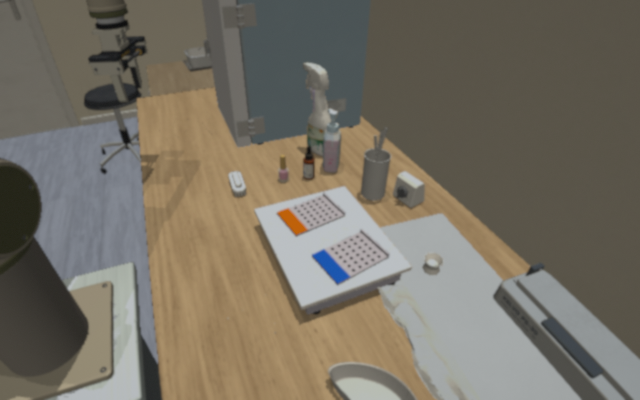

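The top view shows the stand at about (291–423, 166–271). The orange plate is on the left (band about (327,243)), and the blue plate is on the right with its band at (395,232) and its lip at about (387,182). Next I'll measure both.

```bash
cat > h.py <<'E'
import cv2,numpy as np
from plant import robot
def ray(n,uv,z):
    c=robot.calibration(n);K=np.array([[c['fx'],0,c['cx']],[0,c['fy'],c['cy']],[0,0,1]])
    q=cv2.undistortPoints(np.float64(uv).reshape(-1,1,2),K,c['D'])[:,0]
    E=c['extrinsics'];R=E[:3,:3];o=-R.T@E[:3,3]
    d=np.c_[q,np.ones(len(q))]@R
    return (o+d*((z-o[2])/d[:,2])[:,None])
def quad(m):
    cs,_=cv2.findContours(m,cv2.RETR_EXTERNAL,cv2.CHAIN_APPROX_NONE)
    return max(cs,key=cv2.contourArea)[:,0].astype(float)
def fitline(p):  # centre,dir
    v=cv2.fitLine(p[:,:2].astype(np.float32),cv2.DIST_HUBER,0,.01,.01).ravel();return v[2:],v[:2]*np.sign(v[1])
def look(n,p,verbose=1):
    hsv=cv2.cvtColor(p,cv2.COLOR_BGR2HSV);r={}
    roi=np.zeros(p.shape[:2],np.uint8)
    if n=='top':roi[150:330,280:440]=255
    else: roi[180:330,240:420]=255
    for k,lo,hi in(('blue',(100,120,60),(125,255,255)),('orange',(8,150,100),(22,255,255))):
        m=cv2.inRange(hsv,lo,hi)&roi
        q=quad(cv2.morphologyEx(m,cv2.MORPH_OPEN,np.ones((3,3))))
        w=ray(n,q,.055)[:,:2]
        r[k]=cv2.minAreaRect((w*1000).astype(np.float32));r[k+'_px']=q
        print(n,k,r[k],'corners',cv2.boxPoints(r[k]).round(1).tolist())
    return r
E
python3 - <<'E'
from h import *
for n in('top','scene'):
    p=cv2.imread(f'pics/{n}0.png');look(n,p)
p=cv2.imread('pics/top0.png');d=np.load('pics/top0.npy')
# white stand mask
hsv=cv2.cvtColor(p,cv2.COLOR_BGR2HSV)
print(hsv[260,350],hsv[200,350],hsv[140,400],hsv[290,350], d[260,350],d[290,350])
c=cv2.resize(p[155:285,280:435],None,fx=5,fy=4.6,interpolation=cv2.INTER_CUBIC)
c=cv2.resize(p[155:275,280:435],None,fx=5,fy=5,interpolation=cv2.INTER_CUBIC);cv2.imwrite('pics/crop.png',c)
E
```

```text
top blue ((524.0105590820312, -60.587562561035156), (28.90955352783203, 87.78439331054688), 11.249587059020996) corners [[501.29998779296875, -20.399999618530273], [518.4000244140625, -106.5], [546.7999877929688, -100.80000305175781], [529.5999755859375, -14.699999809265137]]
top orange ((498.612548828125, 93.99061584472656), (28.273881912231445, 87.57308959960938), 9.539421081542969) corners [[477.3999938964844, 134.8000030517578], [491.8999938964844, 48.5], [519.7999877929688, 53.20000076293945], [505.29998779296875, 139.5]]
scene blue ((521.5165405273438, -62.183494567871094), (29.11924171447754, 87.036865234375), 11.145915985107422) corners [[498.79998779296875, -22.299999237060547], [515.5999755859375, -107.69999694824219], [544.2000122070312, -102.0999984741211], [527.4000244140625, -16.700000762939453]]
scene orange ((495.87799072265625, 91.53228759765625), (27.69232749938965, 85.3760986328125), 9.940479278564453) corners [[474.8999938964844, 131.1999969482422], [489.6000061035156, 47.099998474121094], [516.9000244140625, 51.900001525878906], [502.1000061035156, 136.0]]
[113   5 188] [110   4 188] [ 60   2 162] [ 17 101 164] 0.8763265 0.92493546
```

View pics/crop.png

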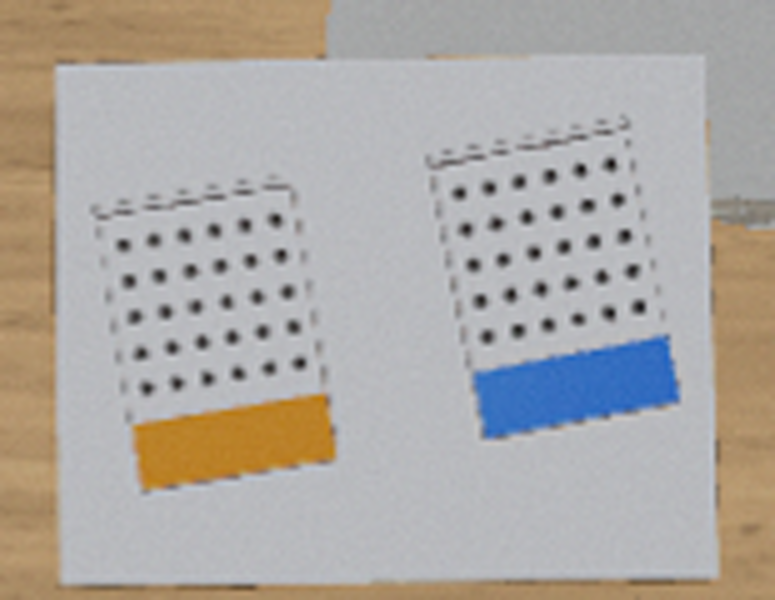

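The crop gives the stand front edge at crop row ~581 (image row ~271). Blue lip runs from crop (428,160) to (630,122), with about 25 mm of free stand behind it. Next I'll fit the front edge.

```bash
cat >> h.py <<'E'
def edges(p):
    # front/back edges of the stand in the top view by saturation step (subpixel), world xy mm
    s=cv2.cvtColor(p,cv2.COLOR_BGR2HSV)[:,:,1].astype(float);s=cv2.GaussianBlur(s,(3,3),0)
    F=[];b,a=265,280
    for u in range(300,418):
        col=s[b-4:a,u];i=np.argmax(col>50)
        if col[i]>50 and i>0:F.append((u,b-4+i-1+(50-col[i-1])/(col[i]-col[i-1])))
    w=ray('top',F,.05)*1000;c,d=fitline(w)
    r=abs((w[:,0]-c[0])*d[1]-(w[:,1]-c[1])*d[0]);k=r<2;c,d=fitline(w[k])
    return c,d,k.sum()
E
python3 - <<'E'
from h import *
p=cv2.imread('pics/top0.png')
c,d,k=edges(p);print(c,d,k,'stand yaw deg',np.degrees(np.arctan2(-d[0],d[1])))
n=np.array([d[1],-d[0]])
t=ray('top',[(280+430/5,155+158/5),(280+630/5,155+120/5)],.062)[:,:2]*1000;print('lip',t,(t-c)@n,(t-c)@d)
k=ray('top',[(280+55/5,155+66/5),(280+705/5,155+57/5),(280+718/5,155+579/5),(280+62/5,155+583/5)],.05)[:,:2]*1000;print('stand corners',k,(k-c)@n)
b=cv2.boxPoints(look('top',p)['blue']);print((b-c)@n,(b-c)@d)
E
```

```text
[434.47357  60.13075] [-0.01930673  0.9998136 ] 118 stand yaw deg 1.1062627
lip [[626.01927615   5.15301598]
 [643.57571426 -84.9326788 ]] [190.44856331 206.26246929] [ -58.66560639 -149.07346802]
stand corners [[ 668.8919476   176.38692805]
 [ 673.94888718 -121.62837421]
 [ 436.46243973 -126.45249908]
 [ 432.40564055  171.06676774]] [ 2.36619210e+02  2.35921507e+02 -1.61381452e+00  7.42656049e-02]
top blue ((524.0105590820312, -60.587562561035156), (28.90955352783203, 87.78439331054688), 11.249587059020996) corners [[501.29998779296875, -20.399999618530273], [518.4000244140625, -106.5], [546.7999877929688, -100.80000305175781], [529.5999755859375, -14.699999809265137]]
top orange ((498.612548828125, 93.99061584472656), (28.273881912231445, 87.57308959960938), 9.539421081542969) corners [[477.3999938964844, 134.8000030517578], [491.8999938964844, 48.5], [519.7999877929688, 53.20000076293945], [505.29998779296875, 139.5]]
[ 65.230865  80.69066  109.14838   93.68859 ] [ -81.763954 -168.1763   -163.085     -76.67265 ]
```

```bash
cat >> h.py <<'E'
from scipy.spatial.transform import Rotation as Ro
C=np.array([434.5,60.1]);Y=.0185
def plan(n,s,z):
    nn=np.array([np.cos(Y),np.sin(Y)]);dd=np.array([-nn[1],nn[0]])
    st=robot.read_state();R=Ro.from_rotvec(st['orientation'])
    xy=C+n*nn+s*dd;p=np.array(st['tool_pos'])*1000
    G=Ro.from_matrix(np.c_[np.r_[-nn,0],np.r_[dd,0],[0,0,-1]])
    q=p[:2]-C
    print('t',st['t'],'now n,s,z',(q@nn).round(1),(q@dd).round(1),p[2].round(1),'open',st['opening'],'F',np.round(st['force'],1))
    print('turn',(R.inv()*G).as_rotvec().round(4),'shift now',R.inv().apply(np.r_[xy,z]-p).round(1),'shift after turn',G.inv().apply(np.r_[xy,z]-p).round(1))
E
python3 -c "
from h import *
plan(226,-109,404)"
```

```text
t 0.1 now n,s,z -210.1 503.8 403.8 open 0.09282701734195593 F [-0.6  0.3 -0.1]
turn [-0.0015 -0.0005 -0.3853] shift now [-6.345e+02 -4.039e+02  3.000e-01] shift after turn [-4.361e+02 -6.128e+02 -2.000e-01]
```

>>> {"method": "apply_moves", "body": {
  "series": [
    [[0, 0, 0], [0, 0, -0.0963]],
    [[0, 0, 0], [0, 0, -0.0963]],
    [[0, 0, 0], [0, 0, -0.0963]],
    [[0, 0, 0], [0, 0, -0.0963]],
    [[-20, -28, 0], [0, 0, 0]],
    [[-20, -28, 0], [0, 0, 0]],
    [[-20, -28, 0], [0, 0, 0]],
    [[-20, -28, 0], [0, 0, 0]],
    [[-20, -28, 0], [0, 0, 0]],
    [[-20, -28, 0], [0, 0, 0]],
    [[-20, -28, 0], [0, 0, 0]],
    [[-20, -28, 0], [0, 0, 0]]
  ],
  "claw": 0.5
}}

```text
t: 1.1
tool_pos: [0.3798, 0.3375, 0.4044]
orientation: [0.029, -3.141, 0.001]
force: [1.2, 0.9, 0.5]
opening: 0.0468
gripper_force: 0.0
```

>>> {"method": "apply_moves", "body": {
  "series": [
    [[-20, -28, 0], [0, 0, 0]],
    [[-20, -28, 0], [0, 0, 0]],
    [[-20, -28, 0], [0, 0, 0]],
    [[-20, -28, 0], [0, 0, 0]],
    [[-20, -28, 0], [0, 0, 0]],
    [[-20, -28, 0], [0, 0, 0]],
    [[-20, -28, 0], [0, 0, 0]],
    [[-20, -28, 0], [0, 0, 0]],
    [[-20, -28, 0], [0, 0, 0]],
    [[-20, -28, 0], [0, 0, 0]],
    [[-20, -28, 0], [0, 0, 0]],
    [[0, 0, 0], [0, 0, 0]]
  ]
}}

```text
t: 2.1
tool_pos: [0.607, 0.0303, 0.4035]
orientation: [0.022, -3.141, 0.003]
force: [0.5, 0.3, -0.0]
opening: 0.0464
gripper_force: 0.0
```

```bash
python3 -c "
from h import *
plan(226,-109,260)"
```

```text
t 2.1 now n,s,z 171.9 -33.0 403.5 open 0.04642473571974508 F [ 0.5  0.3 -0. ]
turn [-0.002  -0.0005 -0.0043] shift now [-54.5 -75.5 143.7] shift after turn [-54.1 -76.  143.5]
```

>>> {"method": "apply_moves", "body": {
  "series": [
    [[-18, -25, 0], [0, 0, -0.0043]],
    [[-18, -25, 0], [0, 0, 0]],
    [[-18, -26, 0], [0, 0, 0]],
    [[0, 0, 29], [0, 0, 0]],
    [[0, 0, 29], [0, 0, 0]],
    [[0, 0, 29], [0, 0, 0]],
    [[0, 0, 29], [0, 0, 0]],
    [[0, 0, 27], [0, 0, 0]],
    [[0, 0, 0], [0, 0, 0]],
    [[0, 0, 0], [0, 0, 0]]
  ]
}}

```text
t: 2.93
tool_pos: [0.6594, -0.0393, 0.2595]
orientation: [0.036, -3.136, -0.001]
force: [-0.1, 0.6, 0.0]
opening: 0.0463
gripper_force: 0.0
```

```bash
python3 - <<'E'
from h import *
plan(226,-109,241)
p,_=robot.read_camera('scene');cv2.imwrite('pics/s1.png',cv2.resize(p[130:330,220:460],None,fx=3,fy=3,interpolation=cv2.INTER_CUBIC))
E
```

```text
t 2.9333 now n,s,z 223.0 -103.6 259.5 open 0.04631407393257111 F [-0.1  0.6  0. ]
turn [ 0.0008 -0.0051  0.0043] shift now [-3.1 -5.5 18.5] shift after turn [-3.  -5.4 18.5]
```

View pics/s1.png

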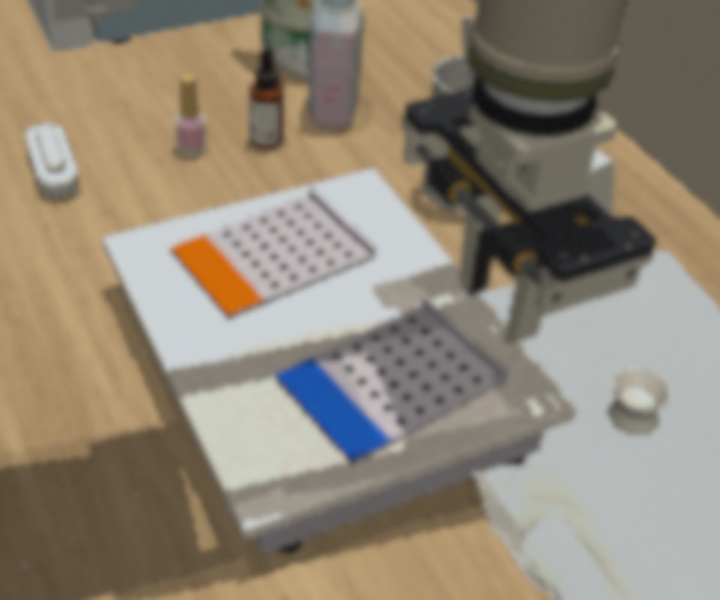

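The fingertips (crop (472,290) and (520,335)) hover behind the blue lip, which runs (430,308)–(500,382), and they are clear of everything. I'll descend and start the push.

>>> {"method": "apply_moves", "body": {
  "series": [
    [[-3, -5.5, 5], [0, -0.005, 0.004]],
    [[0, 0, 6], [0, 0, 0]],
    [[0, 0, 7], [0, 0, 0]],
    [[0, 0, 0], [0, 0, 0]],
    [[0, 0, 0], [0, 0, 0]]
  ]
}}

```text
t: 3.4
tool_pos: [0.6634, -0.0451, 0.2433]
orientation: [-0.029, 3.137, 0.0]
force: [0.5, -0.0, -0.4]
opening: 0.0465
gripper_force: 0.0
```

```bash
python3 - <<'E'
from h import *
plan(115,-109,241)
E
```

```text
t 3.4 now n,s,z 227.0 -109.4 243.3 open 0.046527106631064144 F [ 0.5 -0.  -0.4]
turn [0.0002 0.004  0.0001] shift now [112.    0.4   1.9] shift after turn [112.    0.4   2.3]
```

>>> {"method": "apply_moves", "body": {
  "series": [
    [[4, 0, 2], [0, 0.004, 0]],
    [[4, 0, 0], [0, 0, 0]],
    [[4, 0, 0], [0, 0, 0]],
    [[4, 0, 0], [0, 0, 0]],
    [[4, 0, 0], [0, 0, 0]],
    [[4, 0, 0], [0, 0, 0]],
    [[4, 0, 0], [0, 0, 0]],
    [[4, 0, 0], [0, 0, 0]],
    [[4, 0, 0], [0, 0, 0]],
    [[4, 0, 0], [0, 0, 0]],
    [[4, 0, 0], [0, 0, 0]],
    [[0, 0, 0], [0, 0, 0]]
  ]
}}

```text
t: 4.4
tool_pos: [0.6191, -0.0459, 0.2417]
orientation: [-0.029, 3.141, 0.0]
force: [0.2, -0.4, 0.3]
opening: 0.0469
gripper_force: 0.0
```

```bash
python3 - <<'E'
from h import *
plan(115,-109,241)
for n in('scene','top'):
    p,_=robot.read_camera(n);cv2.imwrite(f'pics/{n}2.png',p)
    try: look(n,p)
    except Exception as e:print(n,e)
E
```

```text
t 4.4 now n,s,z 182.6 -109.4 241.7 open 0.046851026391011824 F [ 0.2 -0.4  0.3]
turn [0.0001 0.0005 0.0001] shift now [67.6  0.4  0.7] shift after turn [67.6  0.4  0.7]
scene blue ((491.1578369140625, -45.432899475097656), (28.69063949584961, 84.38948822021484), 1.7083228826522827) corners [[475.6000061035156, -3.700000047683716], [478.1000061035156, -88.0], [506.79998779296875, -87.19999694824219], [504.20001220703125, -2.799999952316284]]
scene orange ((495.87799072265625, 91.53228759765625), (27.69232749938965, 85.3760986328125), 9.940479278564453) corners [[474.8999938964844, 131.1999969482422], [489.6000061035156, 47.099998474121094], [516.9000244140625, 51.900001525878906], [502.1000061035156, 136.0]]
top blue ((494.7558898925781, -72.28089904785156), (27.01676368713379, 27.22970199584961), 0.311745285987854) corners [[481.20001220703125, -58.70000076293945], [481.29998779296875, -86.0], [508.29998779296875, -85.80000305175781], [508.20001220703125, -58.599998474121094]]
top orange ((498.612548828125, 93.99061584472656), (28.273881912231445, 87.57308959960938), 9.539421081542969) corners [[477.3999938964844, 134.8000030517578], [491.8999938964844, 48.5], [519.7999877929688, 53.20000076293945], [505.29998779296875, 139.5]]
```

>>> {"method": "apply_moves", "body": {
  "series": [
    [[5, 0, 0], [0, 0, 0]],
    [[5, 0, 0], [0, 0, 0]],
    [[5, 0, 0], [0, 0, 0]],
    [[5, 0, 0], [0, 0, 0]],
    [[5, 0, 0], [0, 0, 0]],
    [[5, 0, 0], [0, 0, 0]],
    [[5, 0, 0], [0, 0, 0]],
    [[5, 0, 0], [0, 0, 0]],
    [[5, 0, 0], [0, 0, 0]],
    [[5, 0, 0], [0, 0, 0]],
    [[5, 0, 0], [0, 0, 0]],
    [[5, 0, 0], [0, 0, 0]]
  ]
}}

```text
t: 5.5
tool_pos: [0.5592, -0.047, 0.2416]
orientation: [-0.029, 3.141, 0.0]
force: [1.1, 0.6, -1.2]
opening: 0.0465
gripper_force: 0.8
```

>>> {"method": "apply_moves", "body": {
  "series": [
    [[0, 0, 0], [0, 0, 0]],
    [[0, 0, 0], [0, 0, 0]]
  ]
}}

```text
t: 5.67
tool_pos: [0.5593, -0.047, 0.2416]
orientation: [-0.029, 3.141, 0.0]
force: [-0.0, 0.1, -0.3]
opening: 0.0465
gripper_force: 0.0
```

```bash
python3 - <<'E'
from h import *
plan(115,-109,241)
for n in('scene','top'):
    p,_=robot.read_camera(n);cv2.imwrite(f'pics/{n}3.png',p)
    try: look(n,p)
    except Exception as e:print(n,e)
t,s=cv2.imread('pics/top3.png'),cv2.imread('pics/scene3.png')
cv2.imwrite('pics/c3.png',cv2.resize(np.hstack([t[160:300,290:430],s[170:310,240:380]]),None,fx=2.8,fy=2.8,interpolation=cv2.INTER_CUBIC))
E
```

```text
t 5.6667 now n,s,z 122.8 -109.4 241.6 open 0.046517524846485796 F [-0.   0.1 -0.3]
turn [0.0001 0.0004 0.0001] shift now [7.8 0.4 0.6] shift after turn [7.8 0.4 0.6]
scene blue ((431.06463623046875, -44.136661529541016), (29.52405548095703, 86.81517028808594), 0.9358772039413452) corners [[415.6000061035156, -1.0], [417.0, -87.80000305175781], [446.5, -87.30000305175781], [445.1000061035156, -0.5]]
scene orange ((495.78643798828125, 91.51625061035156), (27.506473541259766, 85.3760986328125), 9.940479278564453) corners [[474.8999938964844, 131.1999969482422], [489.6000061035156, 47.099998474121094], [516.7000122070312, 51.79999923706055], [502.0, 135.89999389648438]]
top blue ((434.1358642578125, -76.71581268310547), (17.996932983398438, 27.021930694580078), 89.97855377197266) corners [[420.6000061035156, -85.69999694824219], [447.6000061035156, -85.69999694824219], [447.70001220703125, -67.69999694824219], [420.6000061035156, -67.69999694824219]]
top orange ((498.612548828125, 93.99061584472656), (28.273881912231445, 87.57308959960938), 9.539421081542969) corners [[477.3999938964844, 134.8000030517578], [491.8999938964844, 48.5], [519.7999877929688, 53.20000076293945], [505.29998779296875, 139.5]]
```

View pics/c3.png

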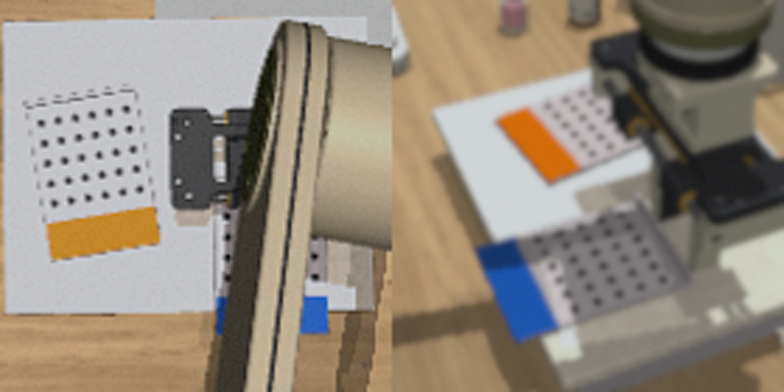

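The plate is now square, with the inner border (top crop row ~296) about 13 mm short of the front edge (row ~312). The orange plate hasn't moved. Next is a subpixel measurement of both lines in both views.

```bash
cat >> h.py <<'E'
def prof(n,img,z,ss,n0,n1,invert=False):
    """per s: n (mm) of half-level saturation crossing between n0..n1; n measured from C"""
    c=robot.calibration(n);K=np.array([[c['fx'],0,c['cx']],[0,c['fy'],c['cy']],[0,0,1]]);E=c['extrinsics']
    nn=np.array([np.cos(Y),np.sin(Y)]);dd=np.array([-nn[1],nn[0]]);N=np.arange(n0,n1,.25)
    g=np.array([[np.r_[C+a*nn+s*dd,z]/1000 for a in N] for s in ss])
    uv=cv2.projectPoints(g.reshape(-1,3),cv2.Rodrigues(E[:3,:3])[0],E[:3,3],K,c['D'])[0].reshape(len(ss),len(N),2).astype(np.float32)
    b=img.astype(np.float32);sat=(b.max(2)-b.min(2))/(b.max(2)+1)
    v=cv2.remap(sat,uv[...,0],uv[...,1],cv2.INTER_LINEAR);out=[]
    for s,r in zip(ss,v):
        lo,hi=np.median(r[-8:]),np.median(r[:8])
        if hi-lo<.15:continue
        i=np.argmax(r<(lo+hi)/2);out.append((s,N[i]))
    o=np.array(out)
    if len(o)<5:return None
    k=abs(o[:,1]-np.median(o[:,1]))<2.5;f=np.polyfit(o[k,0],o[k,1],1)
    return 'at plate %.2f slope %.4f cnt %d std %.2f'%(np.polyval(f,-105),f[0],k.sum(),np.std(o[k,1]-np.polyval(f,o[k,0])))
def measure(tag,b0,b1,sb,so):
    for n in('top','scene'):
        i0=cv2.imread(f'pics/{n}0.png');i=cv2.imread(f'pics/{n}{tag}.png')
        print(n,'edge0',prof(n,i0,50,np.arange(-170,90,2.),-9,9),'edge0 near',prof(n,i0,50,np.arange(-145,-65,2.),-9,9))
        print('   edge now',prof(n,i,50,so,-9,9))
        print('   inner border',prof(n,i,55,sb,b0,b1),'outer',prof(n,i[:,:,:],55,sb,b0-30,b1-30))
E
python3 - <<'E'
from h import *
measure(3,2,22,np.arange(-140,-68,2.),np.arange(-50,90,2.))
E
```

```text
top edge0 at plate -0.16 slope -0.0011 cnt 130 std 0.28 edge0 near at plate 0.04 slope 0.0000 cnt 40 std 0.15
   edge now at plate -0.97 slope 0.0048 cnt 70 std 0.18
   inner border at plate 10.30 slope -0.0536 cnt 7 std 0.28 outer None
scene edge0 at plate -5.03 slope 0.0007 cnt 130 std 0.29 edge0 near at plate -5.00 slope -0.0026 cnt 40 std 0.16
   edge now at plate -5.89 slope 0.0076 cnt 70 std 0.23
   inner border at plate 9.63 slope -0.0040 cnt 36 std 0.17 outer None
```

>>> {"method": "apply_moves", "body": {
  "series": [
    [[2, 0, 0], [0, 0, 0]],
    [[3, 0, 0], [0, 0, 0]],
    [[3, 0, 0], [0, 0, 0]],
    [[2, 0, 0], [0, 0, 0]],
    [[0, 0, 0], [0, 0, 0]],
    [[0, 0, 0], [0, 0, 0]]
  ]
}}

```text
t: 6.27
tool_pos: [0.5495, -0.0472, 0.2416]
orientation: [-0.029, 3.141, 0.0]
force: [0.2, -0.5, -0.1]
opening: 0.0465
gripper_force: 0.0
```

>>> {"method": "apply_moves", "body": {
  "series": [
    [[-6, 0, 0], [0, 0, 0]],
    [[-6, 0, 0], [0, 0, 0]],
    [[0, 0, -30], [0, 0, 0]],
    [[0, 0, -30], [0, 0, 0]],
    [[0, -36, 0], [0, 0, 0]],
    [[0, -36, 0], [0, 0, 0]],
    [[0, -36, 0], [0, 0, 0]],
    [[0, -36, 0], [0, 0, 0]],
    [[0, -36, 0], [0, 0, 0]],
    [[0, -36, 0], [0, 0, 0]],
    [[0, 0, 0], [0, 0, 0]]
  ]
}}

```text
t: 7.18
tool_pos: [0.5654, -0.2689, 0.3017]
orientation: [-0.023, 3.14, -0.004]
force: [0.9, 0.4, -0.7]
opening: 0.0465
gripper_force: 0.0
```

```bash
python3 - <<'E'
from h import *
plan(112,-109,241)
for n in('scene','top'):
    p,_=robot.read_camera(n);cv2.imwrite(f'pics/{n}4.png',p)
    try: look(n,p)
    except Exception as e:print(n,e)
measure(4,-6,14,np.arange(-140,-68,2.),np.arange(-50,90,2.))
t,s=cv2.imread('pics/top4.png'),cv2.imread('pics/scene4.png')
cv2.imwrite('pics/c4.png',cv2.resize(np.hstack([t[160:300,290:430],s[170:310,240:380]]),None,fx=2.8,fy=2.8,interpolation=cv2.INTER_CUBIC))
E
```

```text
t 7.1833 now n,s,z 124.8 -331.4 301.7 open 0.04647072109830749 F [ 0.9  0.4 -0.7]
turn [-0.0028  0.0014 -0.0042] shift now [ 13.8 222.5  60. ] shift after turn [ 12.8 222.4  60.7]
scene blue ((422.082763671875, -43.34914016723633), (29.324926376342773, 90.18470001220703), 0.4697587490081787) corners [[407.1000061035156, 1.600000023841858], [407.79998779296875, -88.5999984741211], [437.1000061035156, -88.30000305175781], [436.3999938964844, 1.899999976158142]]
scene orange ((495.78643798828125, 91.51625061035156), (27.506473541259766, 85.3760986328125), 9.940479278564453) corners [[474.8999938964844, 131.1999969482422], [489.6000061035156, 47.099998474121094], [516.7000122070312, 51.79999923706055], [502.0, 135.89999389648438]]
top blue ((424.9372863769531, -41.90005874633789), (26.91738510131836, 87.80916595458984), 0.4030503034591675) corners [[411.20001220703125, 1.899999976158142], [411.79998779296875, -85.9000015258789], [438.70001220703125, -85.69999694824219], [438.1000061035156, 2.0999999046325684]]
top orange ((498.612548828125, 93.99061584472656), (28.273881912231445, 87.57308959960938), 9.539421081542969) corners [[477.3999938964844, 134.8000030517578], [491.8999938964844, 48.5], [519.7999877929688, 53.20000076293945], [505.29998779296875, 139.5]]
top edge0 at plate -0.16 slope -0.0011 cnt 130 std 0.28 edge0 near at plate 0.04 slope 0.0000 cnt 40 std 0.15
   edge now at plate -1.04 slope 0.0052 cnt 70 std 0.16
   inner border at plate 3.35 slope 0.0069 cnt 36 std 0.09 outer None
scene edge0 at plate -5.03 slope 0.0007 cnt 130 std 0.29 edge0 near at plate -5.00 slope -0.0026 cnt 40 std 0.16
   edge now at plate -5.79 slope 0.0075 cnt 70 std 0.21
   inner border at plate 0.65 slope 0.0019 cnt 36 std 0.17 outer None
```

View pics/c4.png

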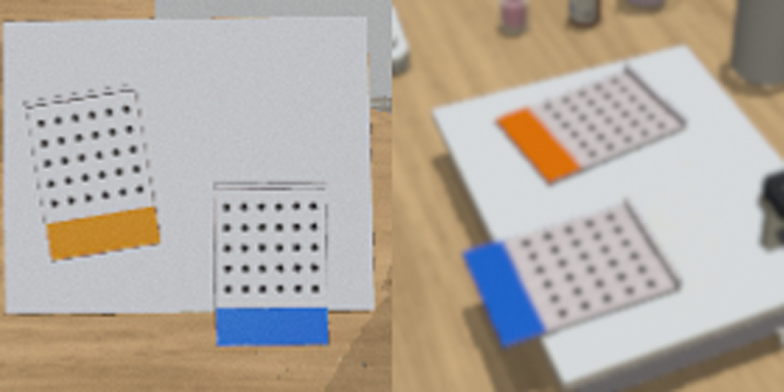

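The clear view shows the plate square, with the inner border at top crop row ~308 against the edge at ~312, so 3.4 mm remain. I'll go back for a short final push.

>>> {"method": "apply_moves", "body": {
  "series": [
    [[0, 38, 0], [0, 0, -0.004]],
    [[0, 38, 0], [0, 0, 0]],
    [[0, 38, 0], [0, 0, 0]],
    [[0, 38, 0], [0, 0, 0]],
    [[0, 38, 0], [0, 0, 0]],
    [[0, 38, 0], [0, 0, 0]],
    [[0, 0, 0], [0, 0, 0]],
    [[0, 0, 0], [0, 0, 0]]
  ]
}}

```text
t: 7.95
tool_pos: [0.5605, -0.0316, 0.3016]
orientation: [-0.044, 3.14, 0.001]
force: [0.1, -0.9, 0.2]
opening: 0.0466
gripper_force: 0.0
```

```bash
python3 -c "
from h import *
plan(124,-103,242)"
```

```text
t 7.95 now n,s,z 124.2 -94.0 301.6 open 0.046553376529575724 F [ 0.1 -0.9  0.2]
turn [0.0004 0.0008 0.0096] shift now [ 0.4 -9.  59.6] shift after turn [ 0.2 -9.  59.6]
```

>>> {"method": "apply_moves", "body": {
  "series": [
    [[0, -9, 10], [0, 0, 0.0096]],
    [[0, 0, 20], [0, 0, 0]],
    [[0, 0, 20], [0, 0, 0]],
    [[0, 0, 9.6], [0, 0, 0]],
    [[0, 0, 0], [0, 0, 0]],
    [[0, 0, 0], [0, 0, 0]]
  ]
}}

```text
t: 8.45
tool_pos: [0.5606, -0.045, 0.2412]
orientation: [0.018, -3.141, -0.0]
force: [-0.1, -1.4, 0.0]
opening: 0.0466
gripper_force: 0.0
```

```bash
python3 -c "
from h import *
plan(109.5,-103,241.6)"
```

```text
t 8.45 now n,s,z 124.1 -107.5 241.2 open 0.04659601489451212 F [-0.1 -1.4  0. ]
turn [ 0.0002 -0.001  -0.007 ] shift now [14.6  4.4 -0.4] shift after turn [14.6  4.5 -0.4]
```

>>> {"method": "apply_moves", "body": {
  "series": [
    [[0, 4.4, 0], [0, -0.001, -0.007]],
    [[2.6, 0, 0], [0, 0, 0]],
    [[3, 0, 0], [0, 0, 0]],
    [[3, 0, 0], [0, 0, 0]],
    [[2, 0, 0], [0, 0, 0]],
    [[2, 0, 0], [0, 0, 0]],
    [[1, 0, 0], [0, 0, 0]],
    [[1, 0, 0], [0, 0, 0]],
    [[0, 0, 0], [0, 0, 0]],
    [[0, 0, 0], [0, 0, 0]],
    [[0, 0, 0], [0, 0, 0]]
  ]
}}

```text
t: 9.37
tool_pos: [0.5465, -0.0399, 0.2423]
orientation: [-0.032, 3.139, -0.0]
force: [2.3, 0.2, 1.5]
opening: 0.0468
gripper_force: 1.0
```

```bash
python3 -c "
from h import *
plan(109.5,-103,241.6)"
```

```text
t 9.3667 now n,s,z 110.1 -102.1 242.3 open 0.046777607401306175 F [2.3 0.2 1.5]
turn [-0.0001  0.0025  0.0016] shift now [ 0.6 -0.9  0.7] shift after turn [ 0.6 -0.9  0.7]
```

>>> {"method": "apply_moves", "body": {
  "series": [
    [[-6, 0, 0], [0, 0, 0]],
    [[-6, 0, 0], [0, 0, 0]],
    [[0, 0, -30], [0, 0, 0]],
    [[0, 0, -30], [0, 0, 0]],
    [[0, -36, 0], [0, 0, 0]],
    [[0, -36, 0], [0, 0, 0]],
    [[0, -36, 0], [0, 0, 0]],
    [[0, -36, 0], [0, 0, 0]],
    [[0, -36, 0], [0, 0, 0]],
    [[0, -36, 0], [0, 0, 0]],
    [[0, 0, 0], [0, 0, 0]]
  ]
}}

```text
t: 10.28
tool_pos: [0.5621, -0.2615, 0.3018]
orientation: [-0.025, 3.14, -0.004]
force: [1.2, -0.1, 0.7]
opening: 0.0463
gripper_force: 0.0
```

```bash
python3 - <<'E'
from h import *
for n in('scene','top'):
    p,_=robot.read_camera(n);cv2.imwrite(f'pics/{n}5.png',p)
    look(n,p)
measure(5,-10,10,np.arange(-140,-68,2.),np.arange(-50,90,2.))
t,s=cv2.imread('pics/top5.png'),cv2.imread('pics/scene5.png')
cv2.imwrite('pics/c5.png',cv2.resize(np.hstack([t[160:300,290:430],s[170:310,240:380]]),None,fx=2.8,fy=2.8,interpolation=cv2.INTER_CUBIC))
E
```

```text
scene blue ((419.8984375, -43.72315979003906), (29.43240737915039, 89.34176635742188), 0.5508258938789368) corners [[404.79998779296875, 0.800000011920929], [405.6000061035156, -88.5], [435.0, -88.30000305175781], [434.20001220703125, 1.100000023841858]]
scene orange ((495.78643798828125, 91.51625061035156), (27.506473541259766, 85.3760986328125), 9.940479278564453) corners [[474.8999938964844, 131.1999969482422], [489.6000061035156, 47.099998474121094], [516.7000122070312, 51.79999923706055], [502.0, 135.89999389648438]]
top blue ((422.7033386230469, -42.99395751953125), (26.914140701293945, 85.61742401123047), 0.4048002362251282) corners [[408.8999938964844, -0.30000001192092896], [409.5, -85.9000015258789], [436.5, -85.69999694824219], [435.8999938964844, -0.10000000149011612]]
top orange ((498.4455871582031, 93.9600830078125), (28.545318603515625, 87.59380340576172), 9.438244819641113) corners [[477.20001220703125, 134.8000030517578], [491.5, 48.400001525878906], [519.7000122070312, 53.099998474121094], [505.29998779296875, 139.5]]
top edge0 at plate -0.16 slope -0.0011 cnt 130 std 0.28 edge0 near at plate 0.04 slope 0.0000 cnt 40 std 0.15
   edge now at plate -1.02 slope 0.0051 cnt 70 std 0.18
   inner border at plate 1.07 slope 0.0056 cnt 36 std 0.10 outer None
scene edge0 at plate -5.03 slope 0.0007 cnt 130 std 0.29 edge0 near at plate -5.00 slope -0.0026 cnt 40 std 0.16
   edge now at plate -5.87 slope 0.0079 cnt 69 std 0.22
   inner border at plate -1.63 slope 0.0039 cnt 36 std 0.14 outer None
```

View pics/c5.png

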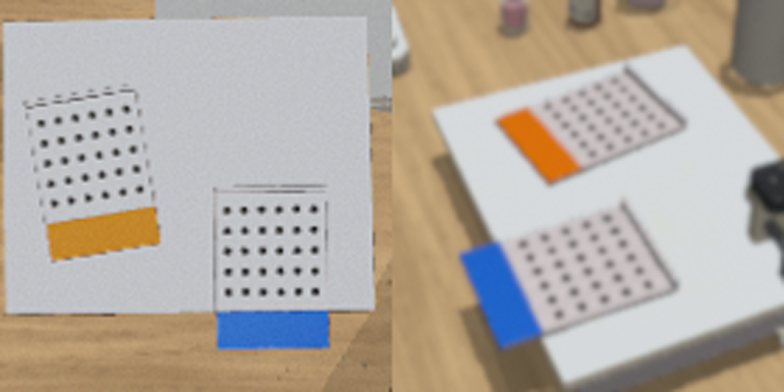

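Border is now ~1 mm inside the edge. I'll check the edge bias against the known 240 mm depth, then return for a last small push.

>>> {"method": "apply_moves", "body": {
  "series": [
    [[0, 36, 0], [0, 0, 0]],
    [[0, 36, 0], [0, 0, 0]],
    [[0, 36, 0], [0, 0, 0]],
    [[0, 36, 0], [0, 0, 0]],
    [[0, 36, 0], [0, 0, 0]],
    [[0, 36, 0], [0, 0, 0]],
    [[0, 0, 0], [0, 0, 0]],
    [[0, 0, 0], [0, 0, 0]]
  ]
}}

```text
t: 11.05
tool_pos: [0.5579, -0.0364, 0.3018]
orientation: [-0.04, 3.14, 0.001]
force: [-0.7, -0.8, -0.3]
opening: 0.0464
gripper_force: 0.0
```

```bash
python3 -c "
import h
from h import *
plan(121,-102,242)
nn=np.array([np.cos(Y),np.sin(Y)]);h.C=C+240*nn;h.Y=Y+np.pi
print('back',h.prof('top',cv2.imread('pics/top0.png'),50,-np.arange(40,105,2.),-9,9))"
```

```text
t 11.05 now n,s,z 121.6 -98.8 301.8 open 0.046401523432202815 F [-0.7 -0.8 -0.3]
turn [0.0005 0.0014 0.0067] shift now [ 0.7 -3.3 59.8] shift after turn [ 0.6 -3.2 59.8]
back at plate 1.28 slope -0.0067 cnt 33 std 0.24
```

>>> {"method": "apply_moves", "body": {
  "series": [
    [[0, -3, 10], [0, 0, 0.006]],
    [[0, 0, 20], [0, 0, 0]],
    [[0, 0, 20], [0, 0, 0]],
    [[0, 0, 9.6], [0, 0, 0]],
    [[0, 0, 0], [0, 0, 0]],
    [[0, 0, 0], [0, 0, 0]]
  ]
}}

```text
t: 11.55
tool_pos: [0.5579, -0.0434, 0.2416]
orientation: [0.02, -3.141, -0.0]
force: [-0.5, 0.3, 0.4]
opening: 0.0466
gripper_force: 0.0
```

```bash
python3 -c "
from h import *
plan(108.5,-102,242)"
```

```text
t 11.55 now n,s,z 121.5 -105.8 241.6 open 0.04663286725758659 F [-0.5  0.3  0.4]
turn [ 0.0003 -0.     -0.0057] shift now [13.   3.7 -0.4] shift after turn [13.   3.8 -0.4]
```

>>> {"method": "apply_moves", "body": {
  "series": [
    [[0, 3.7, 0], [0, 0, -0.0057]],
    [[2, 0, 0], [0, 0, 0]],
    [[3, 0, 0], [0, 0, 0]],
    [[2, 0, 0], [0, 0, 0]],
    [[2, 0, 0], [0, 0, 0]],
    [[2, 0, 0], [0, 0, 0]],
    [[1, 0, 0], [0, 0, 0]],
    [[1, 0, 0], [0, 0, 0]],
    [[0, 0, 0], [0, 0, 0]],
    [[0, 0, 0], [0, 0, 0]],
    [[0, 0, 0], [0, 0, 0]]
  ]
}}

```text
t: 12.47
tool_pos: [0.5454, -0.0392, 0.2425]
orientation: [-0.031, 3.139, -0.0]
force: [0.9, -0.1, 0.6]
opening: 0.0463
gripper_force: 0.5
```

>>> {"method": "apply_moves", "body": {
  "series": [
    [[-6, 0, 0], [0, 0, 0]],
    [[-6, 0, 0], [0, 0, 0]],
    [[0, 0, -30], [0, 0, 0]],
    [[0, 0, -30], [0, 0, 0]],
    [[0, -36, 0], [0, 0, 0]],
    [[0, -36, 0], [0, 0, 0]],
    [[0, -36, 0], [0, 0, 0]],
    [[0, -36, 0], [0, 0, 0]],
    [[0, -36, 0], [0, 0, 0]],
    [[0, -36, 0], [0, 0, 0]],
    [[0, 0, 0], [0, 0, 0]],
    [[0, 0, 0], [0, 0, 0]]
  ]
}}

```text
t: 13.47
tool_pos: [0.5614, -0.257, 0.3019]
orientation: [-0.026, 3.14, 0.0]
force: [-0.3, 0.2, 0.9]
opening: 0.0464
gripper_force: 0.0
```

```bash
python3 - <<'E'
from h import *
for n in('scene','top'):
    p,_=robot.read_camera(n);cv2.imwrite(f'pics/{n}6.png',p)
    look(n,p)
measure(6,-10,9,np.arange(-140,-68,2.),np.arange(-50,90,2.))
t,s=cv2.imread('pics/top6.png'),cv2.imread('pics/scene6.png')
cv2.imwrite('pics/c6.png',cv2.resize(np.hstack([t[160:300,290:430],s[170:310,240:380]]),None,fx=2.8,fy=2.8,interpolation=cv2.INTER_CUBIC))
E
```

```text
scene blue ((418.48046875, -43.78043746948242), (29.300662994384766, 89.36287689208984), 0.7697904706001282) corners [[403.20001220703125, 0.699999988079071], [404.3999938964844, -88.69999694824219], [433.70001220703125, -88.30000305175781], [432.5, 1.100000023841858]]
scene orange ((495.78643798828125, 91.51625061035156), (27.506473541259766, 85.3760986328125), 9.940479278564453) corners [[474.8999938964844, 131.1999969482422], [489.6000061035156, 47.099998474121094], [516.7000122070312, 51.79999923706055], [502.0, 135.89999389648438]]
top blue ((421.0075378417969, -43.018409729003906), (28.525537490844727, 86.51355743408203), 2.232720136642456) corners [[405.1000061035156, -0.4000000059604645], [408.3999938964844, -86.80000305175781], [436.8999938964844, -85.69999694824219], [433.6000061035156, 0.800000011920929]]
top orange ((498.6199035644531, 93.94681549072266), (28.273881912231445, 87.4842529296875), 9.539421081542969) corners [[477.3999938964844, 134.6999969482422], [491.8999938964844, 48.5], [519.7999877929688, 53.20000076293945], [505.29998779296875, 139.39999389648438]]
top edge0 at plate -0.16 slope -0.0011 cnt 130 std 0.28 edge0 near at plate 0.04 slope 0.0000 cnt 40 std 0.15
   edge now at plate -1.01 slope 0.0051 cnt 70 std 0.17
   inner border at plate -0.28 slope -0.0082 cnt 36 std 0.20 outer None
scene edge0 at plate -5.03 slope 0.0007 cnt 130 std 0.29 edge0 near at plate -5.00 slope -0.0026 cnt 40 std 0.16
   edge now at plate -5.79 slope 0.0075 cnt 69 std 0.23
   inner border at plate -2.94 slope -0.0009 cnt 36 std 0.19 outer None
```

View pics/c6.png

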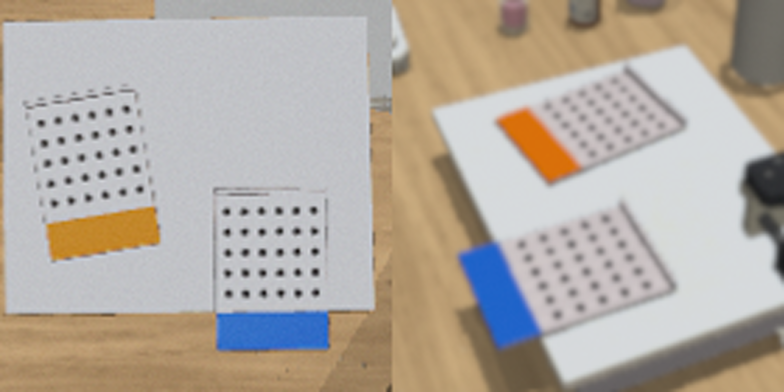

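The blue band's inner border (top crop row ~312) now lies on the front edge and the plate is square. The orange plate hasn't moved and the gripper is clear, so I'm handing the job in.

```bash
python3 -c "
from plant import robot
print(robot.close_job())"
```

```text
the job is handed in; nothing more can be done
None
```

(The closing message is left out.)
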